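Release the test jig's cover and take out the adaptor

ROBOT

A 7-joint arm with a two-finger parallel gripper is mounted at the origin on a cart in front of the work surface, level with it; the furniture and walls round the work are solid. World frame = base frame: x ahead of the robot, y to its left, z up, the work surface at z = 0. Lengths are in m, angles in rad, forces in N, time in s.
With the tool pointing down it reaches from about 0.425 to 0.875 m from the base axis. Payload 4.7 kg.
Tool frame: the origin (TCP) lies on the centre line of the jaws, within the pads' length; the fingertips stand ahead of it and the grasp point (between the pads) lies 2 mm behind it (nose_length is the z of the fingertips in the tool frame, in m); z points along the fingers, y is the line along which they close (so a half turn about z gives the same grasp; the last joint's range is limited). The gripper opens to 87 mm and grips with 3 to 60 N. Pads are 19 mm wide; open, the fingers measure 117 mm over their backs; the gripper's body (75 mm by 190 mm) begins 51 mm behind the grasp point.
Start: joints at [-1.326, 0.321, -0.07, 1.45, 0.023, 1.371, -0.057], TCP at [0.149, 0.633, 0.24] pointing down, gripper open.
Joint ranges: [-2.86, 2.86], [-0.3, 2.09], [-1.38, 1.24], [0.06, 2.45], [-1.56, 4.7], [0.09, 2.05], [-2.69, 2.69]. Speed limits (rad/s): [2.57, 2.57, 3.14, 3.14, 3.14, 3.14, 3.14].

INTERFACE

Orientations are given as a rotation vector (axis times angle).
In Python, from bench import * gives the robot as it stands.
- The arm moves only by the tool send_rows, never from a script. Its arguments are lists of equal length, an entry for each row: "xyz": the shift along the tool's x, y, z in mm, a list of three; "dr": the turn, a rotation vector about the tool's x, y, z in rad, a list of three. A call has exactly 10 rows; each row is the pose to reach, as a shift and turn from the pose commanded when the call began, along the tool's axes at that moment; what a row does not reach only later rows make up. A row lasts 1/12 s, in which the tool goes at most 41.7 mm and 7.16 degrees, less where a joint would pass 70% of its speed; a pose out of reach is approached as far as the arm can. A call with a gripper value outside its range is refused whole. "jaw" is the finger opening in mm, from 0 to 87, set as the call begins (left out, the last holds). The fingers move at their own pace and stop on an object; "grip_force" is the grip in N (left out, the last holds). Time passes only in rows, so rows that repeat a pose let the fingers close, or fill a call up. It gives the time, the measured TCP pose, the force, the opening and the grip force at its end, in the units of the state.
- get_state(): the state, without advancing time (a new reading comes with each control period).
- get_image(name): name is "scene" or "top"; returns the picture (384x512x3 uint8, red, green, blue); there is no depth.
- calibration(name): a dict with "vfov" (degrees; the focal length in pixels is half the picture's height over the tangent of half this angle, whatever the lens; pixels are square), "cx", "cy" (the principal point, pixels), "rvec" (rotation vector, rad) and "tvec" (3), from world to camera coordinates, as OpenCV has them. Camera axes: x right, y down, z forward; pixel columns grow to the right and rows downward; lengths in m; the calibration is good to about 2 mm. A picture is of the moment at which its call begins. calibration takes no time and is no camera call.
- close_job(): hands the job in; it is judged then, once.
The state is a dict: "time": time; "joint_positions": joint angles; "qd": joint speeds; "joint_torque": joint torques, N m; "position": TCP position; "tool_rot": TCP orientation; "ft_force": force on the tool from outside, world axes, zero at the start; "torque": the same for the moment, N m; "grip_width": opening from 0.0 (shut) to 1.0 (fully open); "grip_force": force on a finger pad.
Only numpy, scipy, OpenCV 4.12 (cv2) and the standard library are available. Lean on these libraries where they do the work, as an engineer would, in place of code of your own. Each camera call takes 0.05 s, during which the arm holds its last target. There are 200 camera calls.

TASK

Press the release button on the test jig's sloping console so that the cover springs fully open by itself: keep off the cover at all times, and press no harder than the button needs (the jig must never take more than 25 N from the robot). Then lift the adaptor out of the jig and set it down gently, upright and wholly on the writing pad, leaving the cover fully open and the bottle, beaker and timer where they stand.

Things in the scene. Friction and masses are not known exactly. Their poses are not given: they have to be found in the camera images.
- jig: Grey clamshell test jig, fixed to the bench. Origin on the bench under the middle of its base block; z up, its front faces -x. Base block 160 x 160 mm, deck 46 mm above the bench. In front a console 90 mm wide slopes up at 28 degrees, from 14 mm high at x = -143 mm to 46 mm at x = -81 mm; in its middle is the release button, in front of the white cover.
- slope (a point): Where the button's axis meets the console's slope: (-112, 0, 30) mm in the jig's frame. Button: plain grey round cap, 32 mm diameter, on a thin stem over a dark bezel 45 mm wide, square to the slope; press along jig-frame direction (0.469, 0, -0.883). The cap is screwed on differently each time: the unpressed cap's face stands 14 to 26 mm out of the slope along the axis; feel for it.
- console_top (a point): Middle of the console's upper edge, (-83, 0, 45) mm in the jig's frame; the catch is just behind it. The button cap goes in 8 mm to a hard stop; it pushes back with 2 N at first, about 5 N at the stop, plus up to 2 N of catch friction. It frees the cover 4 to 6 mm in and may then be let go.
- nest (a point): Middle of the nest's top face, (0, 0, 58) mm in the jig's frame, where the adaptor stands. A black pedestal 44 mm wide (jig's y) rising 12 mm from the deck, with end lips at x = +-42 mm rising 5 mm above it. With the cover open the deck on both sides of it (along y) is free for fingers.
- cover_hinge (a point): White cover with clear window, 152 x 150 x 74 mm, hinged at the jig's back. This point: middle of the hinge line, (82, 0, 50) mm in the jig's frame. Closed: rim 50, top 124 mm above the bench, front wall 74 mm in front of the jig's origin. When freed its spring swings it up and back in under half a second; open, it stands behind the hinge line, up to 200 mm high.
- cover (a joint): Angle of the cover, rad: 0 closed, 1.75 at its open stop (100 degrees).
- adaptor: Cream edge-connector adaptor with bevelled upper half, 55 (its x) x 82 (its y) x 50 mm (z, up), about 110 g. Origin at the centre of its underside. Widest, with upright sides 56 mm apart across its x, from 10 to 22 mm above its underside: grip it there. In the jig its y lies nearly along the jig's x. Loose.
- pad: Cream writing pad lying on the bench, fixed, 211 (its x) x 151 (its y) x 10 mm; origin at the centre of its underside, top 10 mm above the bench.
- bottle: Brown glass bottle with black cap, 52 mm diameter, 98 mm high, loose, standing to the left of the jig; origin at the centre of its underside.
- beaker: Glass beaker, 56 mm diameter, 70 mm high, loose, standing to the right of the jig; origin at the centre of its underside.
- timer: White bench timer, 62 x 62 x 18 mm, loose, lying to the right of the jig's console; origin at the centre of its underside.

How it is judged:
On the way:
1. the cover has sprung fully open (value of joint cover above 1.68 rad), for 0.2 s.
At the end, for the whole second after the job is handed in: The cover stands open at its stop (over 1.68 rad); the adaptor stands upright (within 0.1 rad), at rest and released, on the writing pad, its origin within 82 mm (pad's x) and 52 mm (pad's y) of the pad's centre (value of joint cover above 1.68 rad and x of adaptor in the frame of pad between -0.082 and 0.082 m and y of adaptor in the frame of pad between -0.052 and 0.052 m and height (world z) of adaptor between 0.006 and 0.015 m and angle between adaptor's own z axis and vertical below 0.1 rad and linear speed of adaptor below 0.01 m/s); the robot touches nothing.
It fails at once if the cover is touched by the robot (contact force between any of the fingers, the arm and cover above 1 N).
It fails at once if the robot presses on the jig with more than 25 N (contact force between any of the fingers, the arm and jig above 25 N).
It fails at once if the adaptor is dropped (linear speed of adaptor above 0.5 m/s and not (contact force between the fingers and adaptor above 0.05 N)).
It fails at once if the bottle, beaker or timer is moved more than 25 mm or tipped (distance of any of bottle, beaker, timer from where it was at the start of the episode above 0.025 m or angle between any of bottle, beaker's own z axis and vertical above 0.5 rad).
It also fails if it takes over 72 s, if anything falls off the work surface, if the arm or the gripper's body presses on something with over 40 N, if the wrist force passes 120 N, or if a joint passes its speed limit or range.

## Working session

There is one attempt and no reset: what is moved stays moved. The work goes in short steps, Python scripts to look and compute and a tool call to move; the robot and the scene stay as the last step left them, time stands still between calls to the robot, and variables do not carry over. Pictures are saved under pics/ and viewed, at most 10 in all, crops included, and the job is handed in when it is done.

Besides the shell and the picture viewer there is one more tool, called after ">>>" by a JSON object that holds its "fn" and its "kwargs", one argument or row to a line. send_rows: Moves the arm, as the interface text tells. Its arguments: {"type":"object","properties":{"xyz":{"type":"array"},"dr":{"type":"array"},"jaw":{"type":"number"},"grip_force":{"type":"number"}},"required":["xyz","dr"]}

```bash
mkdir -p pics; ls; python3 - <<'E'
from bench import *
import cv2
for n in("scene","top"):
    cv2.imwrite(f"pics/{n}0.png",get_image(n)[:,:,::-1]); print(n,calibration(n))
s=get_state();print(s)
try: print(nose_length)
except Exception as e: print(e)
E
```

```text
pics
scene {'vfov': 49.38233753224766, 'cx': 254.08848709076867, 'cy': 192.53475509363633, 'rvec': array([ 2.06536348, -0.73141206,  0.41735072]), 'tvec': array([-0.43682351,  0.22401142,  0.80955141])}
top {'vfov': 48.14648373836291, 'cx': 257.0430820563763, 'cy': 190.22923248302013, 'rvec': array([ 2.19215127, -2.17989949,  0.0901175 ]), 'tvec': array([-0.04679767,  0.56721297,  1.45888945])}
{'time': 0.1, 'joint_positions': array([-1.32589121,  0.32177106, -0.07011025,  1.45153984,  0.02264491,
        1.3708021 , -0.05687755]), 'qd': array([-2.25328031e-04, -1.49249116e-03, -1.48033437e-03, -2.38210837e-03,
       -3.45499090e-04,  6.50027804e-05,  9.35899143e-04]), 'joint_torque': array([ 3.58750394e-04, -4.92569339e+01, -4.05359203e-01, -3.13398385e+01,
       -6.42529875e-02,  3.94243759e-02,  5.27764814e-05]), 'position': array([0.14863456, 0.63230361, 0.23856327]), 'tool_rot': array([-3.61605466e-01, -3.12063922e+00,  2.72006884e-03]), 'ft_force': array([-0.6552258 ,  0.42922204,  0.36038895]), 'torque': array([ 0.05579173, -0.01915344,  0.03155867]), 'grip_force': 0.0, 'grip_width': 1.0011175440264335}
0.017
```

View pics/scene0.png

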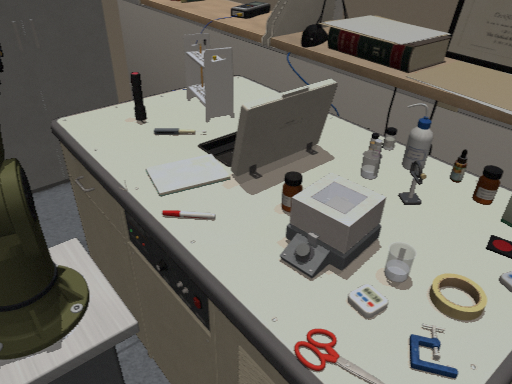

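View pics/top0.png

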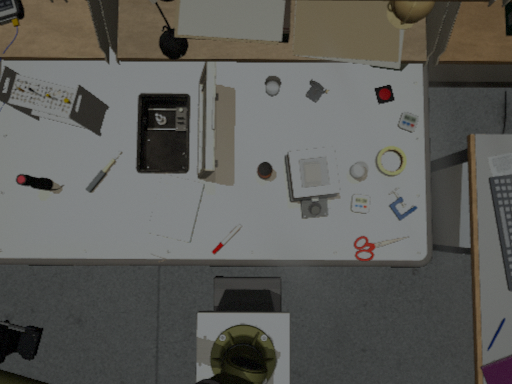

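The scene view shows the jig at about (335,220), its button at (303,250) and the pad at (188,174). In the top view they are at (313,175), (315,208) and (177,212). I'll enlarge both to pick corners.

```bash
python3 - <<'E'
import cv2,numpy as np
s=cv2.imread("pics/scene0.png");t=cv2.imread("pics/top0.png")
def crop(im,x,y,w,h,k,st):
    c=cv2.resize(im[y:y+h,x:x+w],None,fx=k,fy=k,interpolation=cv2.INTER_CUBIC)
    for i in range(x-x%st+st,x+w,st): cv2.putText(c,str(i),((i-x)*k,10),0,.35,(0,0,255),1);cv2.line(c,((i-x)*k,12),((i-x)*k,20),(0,0,255))
    for j in range(y-y%st+st,y+h,st): cv2.putText(c,str(j),(0,(j-y)*k),0,.35,(0,0,255),1);cv2.line(c,(20,(j-y)*k),(28,(j-y)*k),(0,0,255))
    return c
cv2.imwrite("pics/jigs.png",crop(s,270,165,133,120,6,10))
a=crop(t,280,140,66,85,6,10);b=crop(s,140,145,100,50,4,10);c=crop(t,140,175,75,72,5,10)
o=np.zeros((600,800,3),np.uint8);o[:510,:396]=a;o[:200,400:800]=b;o[210:570,400:775]=c
cv2.imwrite("pics/mix.png",o)
E
```

```text
(no output)
```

View pics/jigs.png

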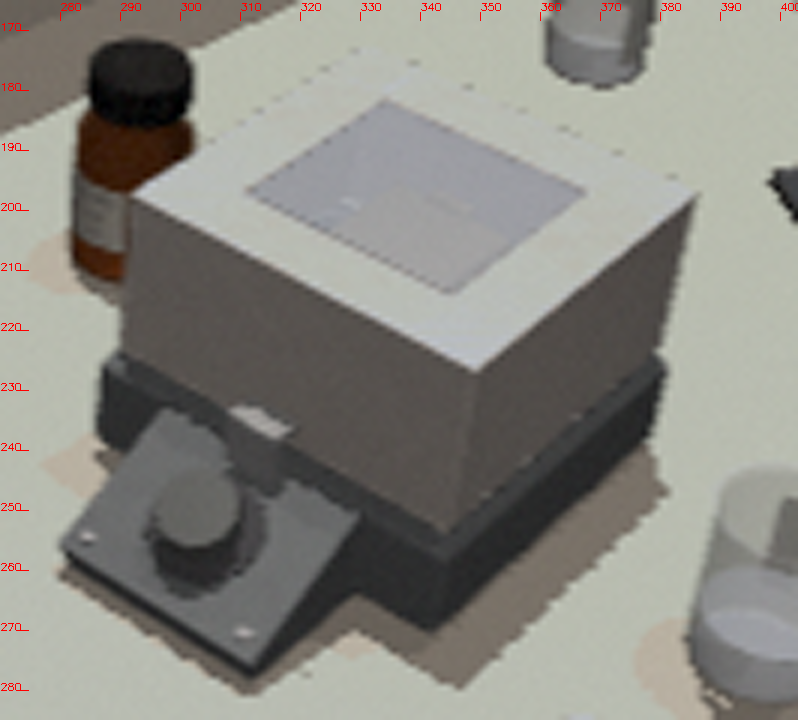

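View pics/mix.png

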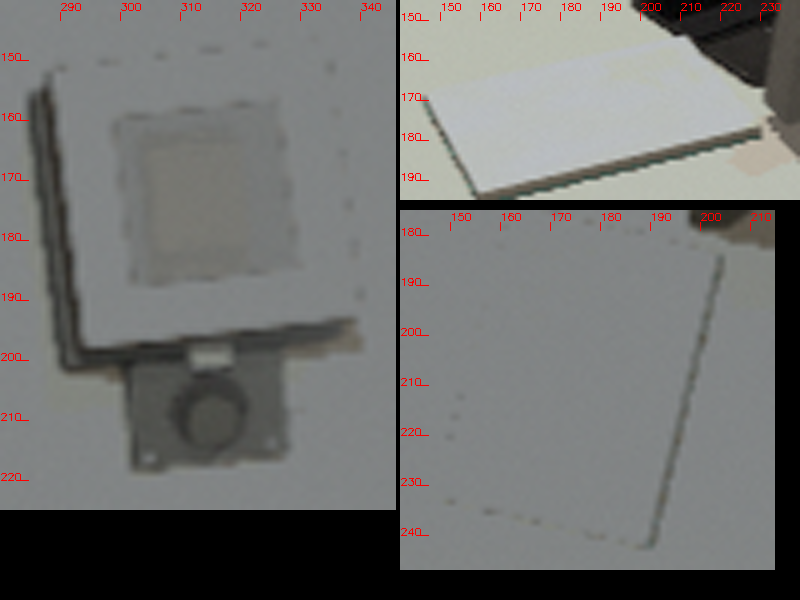

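```bash
cat > h.py <<'E'
from bench import *
import cv2,numpy as np
from scipy.optimize import least_squares
from scipy.spatial.transform import Rotation as R
def cam(n):
    c=calibration(n);f=192/np.tan(np.radians(c["vfov"])/2)
    return np.array([[f,0,c["cx"]],[0,f,c["cy"]],[0,0,1]]),np.array(c["rvec"]),np.array(c["tvec"])
C={n:cam(n) for n in("scene","top")}
def proj(n,P):
    K,r,t=C[n]; return cv2.projectPoints(np.array(P,float).reshape(-1,3),r,t,K,None)[0][:,0]
def ray(n,uv,z):
    K,r,t=C[n];M=R.from_rotvec(r).as_matrix();o=-M.T@t;d=M.T@np.linalg.solve(K,[*uv,1]);return o+d*(z-o[2])/d[2]
def place(p,P):
    c,s=np.cos(p[2]),np.sin(p[2]);P=np.array(P,float)/1000
    return np.c_[p[0]+c*P[:,0]-s*P[:,1],p[1]+s*P[:,0]+c*P[:,1],P[:,2]]
def fit(obs,p0):
    f=lambda p:np.concatenate([(proj(n,place(p,[a]))[0]-u) for n,a,u in obs])
    r=least_squares(f,p0,loss="soft_l1");return r.x,f(r.x).reshape(-1,2)
E
python3 - <<'E'
from h import *
np.set_printoptions(precision=4,suppress=True)
o=[("scene",(-74,75,124),(291.8,196.7)),("scene",(-74,-75,124),(349.5,226.8)),("scene",(78,-75,124),(386.3,197.3)),
("scene",(-80,-80,46),(343.3,255.8)),("scene",(-80,-80,0),(341.7,270.3)),("scene",(80,-80,46),(380.8,225.3)),("scene",(-80,80,46),(287.5,225.3)),
("scene",(-143,-45,14),(312.5,275.8)),("scene",(-143,45,14),(280.5,256.2)),("scene",(-81,-45,46),(330,250.5)),("scene",(-81,45,46),(297.2,233.3)),
("top",(-80,80,46),(291.3,201)),("top",(80,80,46),(286.3,155.3)),("top",(-143,45,14),(302,218.7)),("top",(-143,-45,14),(328.3,216.2)),("top",(-74,75,124),(293.3,198)),("top",(-74,-75,124),(338.7,193))]
p,r=fit(o,[.6,-.2,0]);print("jig",p);print(r)
a=np.array([.469,0,-.883])
for n,u in(("scene",(303.5,249.5)),("top",(315.3,209.5))):
    print(n,u,[proj(n,place(p,[np.array([-112,0,30])-h*a]))[0] for h in(14,20,26)])
q,r=fit([("scene",(-105,75,10),(146.5,169.3)),("scene",(-105,-75,10),(160,193.3)),("scene",(105,-75,10),(230,177.5)),("scene",(105,75,10),(211.8,154.5)),
("top",(105,-75,10),(204.4,184.4)),("top",(-105,-75,10),(190.2,242.4)),("top",(-105,75,10),(150,233.4))],[.5,.2,0]);print("pad",q);print(r)
for k,u,z in(("bottle",(265,171),.098),("beaker",(359,171),.05),("timer",(360,204),.018)):print(k,ray("top",u,z))
E
```

```text
jig [ 0.6185 -0.2288  0.1235]
[[-0.4431  0.1968]
 [-0.2449 -0.1392]
 [ 0.0503 -0.7599]
 [ 0.9755  2.2911]
 [-0.4098  3.5882]
 [ 1.3505 -0.7114]
 [-1.8076 -0.4795]
 [-1.1068  0.2644]
 [-1.7046 -0.6452]
 [ 0.1917 -0.0333]
 [ 0.0851 -1.5417]
 [-0.0766  0.1424]
 [-0.8825 -0.6939]
 [ 0.7514 -0.1559]
 [ 0.3013 -0.7344]
 [ 1.3388 -0.123 ]
 [ 2.2873 -0.6057]]
scene (303.5, 249.5) [array([302.7011, 250.225 ]), array([302.1061, 248.9919]), array([301.5048, 247.7459])]
top (315.3, 209.5) [array([315.9563, 209.7168]), array([316.2884, 210.4974]), array([316.6231, 211.284 ])]
pad [ 0.505   0.2308 -0.228 ]
[[-1.1902 -0.9681]
 [-0.5217  0.7496]
 [ 0.7522 -0.5378]
 [-0.3441 -0.2549]
 [ 1.522  -0.7839]
 [ 1.0489  0.4193]
 [-1.0971 -0.7114]]
bottle [ 0.625  -0.0689  0.098 ]
beaker [ 0.6328 -0.3893  0.05  ]
timer [ 0.5222 -0.3992  0.018 ]
```

The fit is good to about 3 mm. Jig at (0.6185, -0.229, yaw 0.124), pad at (0.505, 0.231, yaw -0.228). Next I'll compute the approach moves.

```bash
cat >> h.py <<'E'
JIG=(.6185,-.2288,.1235);PAD=(.505,.2308,-.228)
def Rot(z,y):
    z=np.array(z)/np.linalg.norm(z);y=np.array(y)-np.dot(y,z)*z;y/=np.linalg.norm(y);return np.c_[np.cross(y,z),y,z]
def jdir(v): return R.from_rotvec([0,0,JIG[2]]).apply(v)
RB=Rot(jdir([.469,0,-.883]),jdir([0,1,0]))
def press(h): # TCP with tips h mm out of the slope
    return place(JIG,[np.array([-112,0,30])-(h+17)*np.array([.469,0,-.883])])[0]
def go(wps,p=None,M=None):
    s=get_state();p=s["position"] if p is None else p;M=R.from_rotvec(s["tool_rot"]).as_matrix() if M is None else M
    for P,T in wps:
        T=M if T is None else T
        d=M.T@(np.array(P)-p)*1000;r=R.from_matrix(M.T@T).as_rotvec();print("d",d.round(1),"r",r.round(3),np.linalg.norm(d).round(),np.linalg.norm(r).round(2));p,M=np.array(P),T
E
python3 -c "
from h import *
print(press(60));go([((.45,.33,.34),None),((.39,-.22,.34),None),(press(60),RB)])"
```

```text
[ 0.47151509 -0.24704549  0.097991  ]
d [-362.5 -225.6 -101. ] r [0. 0. 0.] 439.0 0.0
d [ -67.4 -549.1    1. ] r [0. 0. 0.] 553.0 0.0
d [-85.5  -7.3 242. ] r [-0.088 -0.483 -0.347] 257.0 0.6
```

>>> {"fn": "send_rows", "kwargs": {
  "xyz": [
    [-36,-22,-10],
    [-72,-45,-20],
    [-108,-67,-30],
    [-144,-90,-40],
    [-180,-112,-50],
    [-216,-135,-60],
    [-252,-157,-70],
    [-288,-180,-80],
    [-325,-203,-90],
    [-360,-225,-100]
  ],
  "dr": [
    [0,0,0],
    [0,0,0],
    [0,0,0],
    [0,0,0],
    [0,0,0],
    [0,0,0],
    [0,0,0],
    [0,0,0],
    [0,0,0],
    [0,0,0]
  ],
  "jaw": 0
}}

```text
time: 0.93
position: [0.4353, 0.343, 0.3353]
tool_rot: [-0.362, -3.12, 0.0]
ft_force: [1.2, 0.5, 0.4]
grip_width: 0.325
grip_force: 0.0
```

```bash
python3 -c "
from h import *
s=get_state();print(s['position'],s['joint_positions'].round(2),s['time'],s['grip_width'])
go([((.42,-.05,.34),None),((.40,-.235,.27),RB),(press(60),RB)])"
```

```text
[0.43526961 0.34302215 0.33527446] [-0.9   0.08  0.2   1.54 -0.02  1.51  0.64] 0.9333 0.3247780290353627
d [ -75.  -386.1   -4.7] r [0. 0. 0.] 393.0 0.0
d [ -22.8 -184.7   70. ] r [-0.087 -0.483 -0.347] 199.0 0.6
d [ 19.3 -20.8 184.5] r [0. 0. 0.] 187.0 0.0
```

>>> {"fn": "send_rows", "kwargs": {
  "xyz": [
    [-7,-37,0],
    [-14,-75,0],
    [-21,-112,0],
    [-28,-150,0],
    [-35,-187,0],
    [-42,-225,0],
    [-48,-262,0],
    [-54,-300,0],
    [-60,-337,0],
    [-66,-374,0]
  ],
  "dr": [
    [0,0,0],
    [0,0,0],
    [0,0,0],
    [0,0,0],
    [0,0,0],
    [0,0,0],
    [0,0,0],
    [0,0,0],
    [0,0,0],
    [0,0,0]
  ]
}}

```text
time: 1.77
position: [0.4123, -0.0362, 0.3348]
tool_rot: [-0.361, -3.121, -0.001]
ft_force: [0.8, -0.1, 0.8]
grip_width: 0.004
grip_force: 0.0
```

>>> {"fn": "send_rows", "kwargs": {
  "xyz": [
    [-2,-18,7],
    [-5,-37,14],
    [-7,-55,21],
    [-9,-74,28],
    [-12,-92,35],
    [-14,-111,42],
    [-16,-130,49],
    [-18,-148,56],
    [-21,-166,63],
    [-23,-185,70]
  ],
  "dr": [
    [-0.009,-0.048,-0.035],
    [-0.017,-0.097,-0.069],
    [-0.026,-0.145,-0.104],
    [-0.035,-0.193,-0.139],
    [-0.044,-0.242,-0.174],
    [-0.052,-0.29,-0.208],
    [-0.061,-0.338,-0.243],
    [-0.07,-0.386,-0.278],
    [-0.078,-0.435,-0.312],
    [-0.087,-0.483,-0.347]
  ]
}}

```text
time: 2.6
position: [0.4195, -0.1905, 0.2706]
tool_rot: [-0.075, 2.783, 0.071]
ft_force: [0.1, -0.6, -0.3]
grip_width: 0.006
grip_force: 0.0
```

```bash
python3 -c "
from h import *
get_image('top')
s=get_state();print(s['position'],s['joint_positions'].round(2),s['time'],s['grip_width'])
go([(press(45),RB)])"
```

```text
[ 0.41354083 -0.20007392  0.26726747] [ 0.78 -0.3  -0.17  2.06 -0.33  1.13  2.33] 2.65 0.00835826713600565
d [  4.6 -56.4 190.9] r [ 0.006 -0.129 -0.081] 199.0 0.15
```

```bash
python3 -c "
from h import *
go([(press(60),RB)])
go([(press(60),RB)],np.array([.40,-.235,.27]),RB)"
```

```text
d [  6.5 -56.4 176.1] r [ 0.006 -0.129 -0.081] 185.0 0.15
d [ 19.3 -20.8 184.5] r [0. 0. 0.] 187.0 0.0
```

>>> {"fn": "send_rows", "kwargs": {
  "xyz": [
    [2,-2,17],
    [4,-4,34],
    [6,-6,51],
    [8,-8,68],
    [10,-10,85],
    [12,-12,102],
    [14,-14,119],
    [16,-16,136],
    [18,-19,153],
    [19,-21,165]
  ],
  "dr": [
    [0,0,0],
    [0,0,0],
    [0,0,0],
    [0,0,0],
    [0,0,0],
    [0,0,0],
    [0,0,0],
    [0,0,0],
    [0,0,0],
    [0,0,0]
  ]
}}

```text
time: 3.48
position: [0.4588, -0.2005, 0.1072]
tool_rot: [-0.07, 2.788, 0.078]
ft_force: [-0.2, 1.4, 0.3]
grip_width: 0.004
grip_force: 0.0
```

```bash
python3 -c "
from h import *
get_image('top')
s=get_state();print(s['position'],s['joint_positions'].round(2),s['time'],s['qd'].round(2))
go([(press(60),RB)])"
```

```text
[ 0.45807913 -0.19994519  0.10532898] [ 0.73 -0.05 -0.21  2.2  -0.35  0.75  2.37] 3.5333 [ 0.   -0.04  0.   -0.    0.    0.08 -0.01]
d [ -8.3 -48.1   8.4] r [ 0.016 -0.135 -0.079] 50.0 0.16
```

>>> {"fn": "send_rows", "kwargs": {
  "xyz": [
    [-2,-8,1],
    [-3,-16,2],
    [-5,-24,3],
    [-6,-32,5],
    [-7,-40,6],
    [-8,-48,8],
    [-8,-48,8],
    [-8,-48,8],
    [-8,-48,8],
    [-8,-48,8]
  ],
  "dr": [
    [0.003,-0.022,-0.013],
    [0.006,-0.045,-0.026],
    [0.008,-0.067,-0.04],
    [0.011,-0.09,-0.053],
    [0.013,-0.112,-0.066],
    [0.016,-0.135,-0.079],
    [0.016,-0.135,-0.079],
    [0.016,-0.135,-0.079],
    [0.016,-0.135,-0.079],
    [0.016,-0.135,-0.079]
  ]
}}

```text
time: 4.37
position: [0.4719, -0.2492, 0.1083]
tool_rot: [-0.162, 2.649, 0.023]
ft_force: [-0.8, 0.5, 0.3]
grip_width: 0.008
grip_force: 0.0
```

```bash
python3 -c "
from h import *
im=get_image('scene');t=get_image('top')
s=get_state();print(s['position'],s['joint_positions'].round(2),s['time'],s['ft_force'])
go([(press(60),RB)])
o=np.zeros((600,800,3),np.uint8);o[:,:]=0
a=cv2.resize(im[165:285,250:350],None,fx=4,fy=4)[:,:,::-1];b=cv2.resize(t[140:240,270:360],None,fx=4,fy=4)[:,:,::-1]
o[:480,:400]=a;o[:400,410:770]=b;cv2.imwrite('pics/pre.png',o)"
```

```text
[ 0.47273889 -0.24734593  0.10809754] [-0.01 -0.06  0.64  2.24 -0.49  0.64  2.69] 4.4667 [-0.24120383  1.11871683 -0.04398939]
d [5.8 0.6 8.4] r [-0.011 -0.     0.005] 10.0 0.01
```

View pics/pre.png

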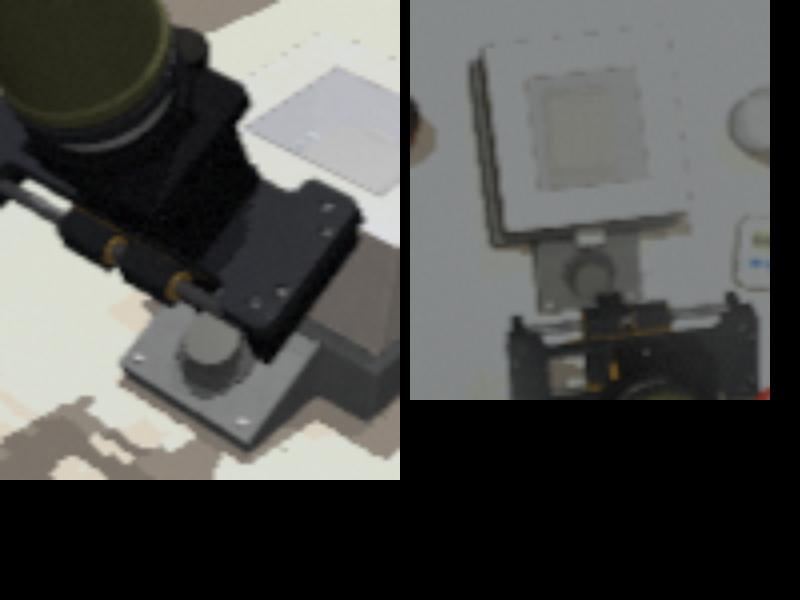

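>>> {"fn": "send_rows", "kwargs": {
  "xyz": [
    [1,0,4],
    [2,0,8],
    [3,0,13],
    [4,1,17],
    [5,1,22],
    [6,1,26],
    [6,1,30],
    [6,1,34],
    [6,1,37],
    [6,1,37]
  ],
  "dr": [
    [0,0,0],
    [0,0,0],
    [0,0,0],
    [0,0,0],
    [0,0,0],
    [0,0,0],
    [0,0,0],
    [0,0,0],
    [0,0,0],
    [0,0,0]
  ]
}}

```text
time: 5.3
position: [0.4783, -0.2407, 0.0804]
tool_rot: [-0.156, 2.653, 0.011]
ft_force: [-1.2, 0.2, 0.3]
grip_width: 0.005
grip_force: 0.0
```

```bash
python3 -c "
from h import *
get_image('top')
s=get_state();f=s['ft_force'];print(s['joint_positions'].round(2),s['time'],f,f@RB)
go([(press(30),RB)])"
```

```text
[-0.62 -0.06  1.24  2.27 -0.49  0.56  2.69] 5.35 [ 0.08812191 -0.19050264 -0.5458433 ] [ 0.19953807 -0.1999071   0.51207748]
d [-1.6 -5.  11.2] r [-0.023 -0.004 -0.001] 12.0 0.02
```

Joints 7 and 3 have run into their limits. I'll back off along the axis and take the half-turned grip orientation instead.

>>> {"fn": "send_rows", "kwargs": {
  "xyz": [
    [0,-1,-15],
    [0,-2,-30],
    [0,-3,-45],
    [0,-4,-60],
    [0,-5,-70],
    [0,-5,-70],
    [0,-5,-70],
    [0,-5,-70],
    [0,-5,-70],
    [0,-5,-70]
  ],
  "dr": [
    [0,0,0],
    [0,0,0],
    [0,0,0],
    [0,0,0.08],
    [0,0,0.19],
    [0,0,0.3],
    [0,0,0.41],
    [0,0,0.52],
    [0,0,0.63],
    [0,0,0.74]
  ]
}}

```text
time: 6.18
position: [0.4465, -0.2484, 0.1428]
tool_rot: [0.828, 2.551, 0.252]
ft_force: [0.5, -0.3, 0.1]
grip_width: 0.009
grip_force: 0.0
```

>>> {"fn": "send_rows", "kwargs": {
  "xyz": [
    [0,0,0],
    [0,0,0],
    [0,0,0],
    [0,0,0],
    [0,0,0],
    [0,0,0],
    [0,0,0],
    [0,0,0],
    [0,0,0],
    [0,0,0]
  ],
  "dr": [
    [0,0,0.12],
    [0,0,0.24],
    [0,0,0.36],
    [0,0,0.48],
    [0,0,0.6],
    [0,0,0.72],
    [0,0,0.84],
    [0,0,0.96],
    [0,0,1.08],
    [0,0,1.2]
  ]
}}

```text
time: 7.02
position: [0.4465, -0.2483, 0.1427]
tool_rot: [2.232, 1.72, 0.582]
ft_force: [0.4, -0.3, 0.2]
grip_width: 0.004
grip_force: 0.0
```

>>> {"fn": "send_rows", "kwargs": {
  "xyz": [
    [0,0,0],
    [0,0,0],
    [0,0,0],
    [0,0,0],
    [0,0,0],
    [0,0,0],
    [0,0,0],
    [0,0,0],
    [0,0,0],
    [0,0,0]
  ],
  "dr": [
    [0,0,0.12],
    [0,0,0.24],
    [0,0,0.36],
    [0,0,0.48],
    [0,0,0.6],
    [0,0,0.72],
    [0,0,0.84],
    [0,0,0.96],
    [0,0,1.08],
    [0,0,1.2]
  ]
}}

```text
time: 7.85
position: [0.4465, -0.2483, 0.1427]
tool_rot: [-3.036, -0.172, -0.752]
ft_force: [-0.7, 0.5, 0.2]
grip_width: 0.003
grip_force: 0.0
```

```bash
echo "RB=Rot(jdir([.469,0,-.883]),jdir([0,-1,0]))" >>h.py;  python3 -c "
from h import *
get_image('top')
s=get_state();f=s['ft_force'];print(s['position'],s['joint_positions'].round(2),s['time'],f,f@RB)
go([(press(32),RB)])"
```

```text
[ 0.44656351 -0.2483241   0.1426942 ] [ 0.2  -0.16  0.44  2.24 -0.38  0.71 -0.56] 7.9 [-0.71639274  0.93577808 -0.30398792] [-0.66865633 -1.01690055 -0.01094575]
d [ 1.4  0.  79.2] r [ 0.023  0.004 -0.01 ] 79.0 0.02
```

Joints are comfortable now. I'll approach to 32 mm off the slope.

>>> {"fn": "send_rows", "kwargs": {
  "xyz": [
    [0,0,10],
    [0,0,20],
    [0,0,30],
    [1,0,40],
    [1,0,50],
    [1,0,60],
    [1,0,68],
    [1,0,74],
    [1,0,79],
    [1,0,79]
  ],
  "dr": [
    [0.01,0,0],
    [0.01,0,-0.01],
    [0.02,0,-0.01],
    [0.02,0,-0.01],
    [0.02,0,-0.01],
    [0.02,0,-0.01],
    [0.02,0,-0.01],
    [0.02,0,-0.01],
    [0.02,0,-0.01],
    [0.02,0,-0.01]
  ]
}}

```text
time: 8.73
position: [0.4842, -0.2446, 0.0723]
tool_rot: [-3.019, -0.206, -0.744]
ft_force: [0.8, 0.3, 0.2]
grip_width: 0.005
grip_force: 0.0
```

>>> {"fn": "send_rows", "kwargs": {
  "xyz": [
    [0,0,1],
    [0,0,2],
    [0,0,3],
    [0,0,3.5],
    [0,0,4],
    [0,0,4],
    [0,0,4],
    [0,0,4],
    [0,0,4],
    [0,0,4]
  ],
  "dr": [
    [0,0,0],
    [0,0,0],
    [0,0,0],
    [0,0,0],
    [0,0,0],
    [0,0,0],
    [0,0,0],
    [0,0,0],
    [0,0,0],
    [0,0,0]
  ]
}}

```text
time: 9.57
position: [0.4863, -0.2446, 0.0698]
tool_rot: [-3.019, -0.205, -0.747]
ft_force: [1.0, 0.7, 0.2]
grip_width: 0.006
grip_force: 0.0
```

```bash
python3 -c "
from h import *
get_image('top')
s=get_state();f=s['ft_force'];print(s['joint_positions'].round(2),s['time'],f,f@RB)
go([(press(28),RB)])"
```

```text
[ 0.16  0.05  0.48  2.24 -0.66  0.59 -0.3 ] 9.6167 [0.03334226 0.03587982 0.04678219] [ 0.05507023 -0.03149924 -0.02372147]
d [0.1 0.6 0. ] r [0.002 0.004 0.012] 1.0 0.01
```

>>> {"fn": "send_rows", "kwargs": {
  "xyz": [
    [0,0,0.5],
    [0,0,1],
    [0,0,1.5],
    [0,0,2],
    [0,0,2.5],
    [0,0,3],
    [0,0,3],
    [0,0,3],
    [0,0,3],
    [0,0,3]
  ],
  "dr": [
    [0,0,0],
    [0,0,0],
    [0,0,0],
    [0,0,0],
    [0,0,0],
    [0,0,0],
    [0,0,0],
    [0,0,0],
    [0,0,0],
    [0,0,0]
  ]
}}

```text
time: 10.45
position: [0.4876, -0.2444, 0.067]
tool_rot: [-3.019, -0.205, -0.746]
ft_force: [1.2, 0.5, -0.3]
grip_width: 0.009
grip_force: 0.0
```

>>> {"fn": "send_rows", "kwargs": {
  "xyz": [
    [0,0,0.5],
    [0,0,1],
    [0,0,1.5],
    [0,0,2],
    [0,0,2.5],
    [0,0,3],
    [0,0,3],
    [0,0,3],
    [0,0,3],
    [0,0,3]
  ],
  "dr": [
    [0,0,0],
    [0,0,0],
    [0,0,0],
    [0,0,0],
    [0,0,0],
    [0,0,0],
    [0,0,0],
    [0,0,0],
    [0,0,0],
    [0,0,0]
  ]
}}

```text
time: 11.28
position: [0.489, -0.2443, 0.0644]
tool_rot: [-3.019, -0.204, -0.746]
ft_force: [0.3, -0.5, -0.9]
grip_width: 0.005
grip_force: 0.0
```

h≈22, no contact yet.

>>> {"fn": "send_rows", "kwargs": {
  "xyz": [
    [0,0,0.5],
    [0,0,1],
    [0,0,1.5],
    [0,0,2],
    [0,0,2.5],
    [0,0,3],
    [0,0,3],
    [0,0,3],
    [0,0,3],
    [0,0,3]
  ],
  "dr": [
    [0,0,0],
    [0,0,0],
    [0,0,0],
    [0,0,0],
    [0,0,0],
    [0,0,0],
    [0,0,0],
    [0,0,0],
    [0,0,0],
    [0,0,0]
  ]
}}

```text
time: 12.12
position: [0.4904, -0.2441, 0.0617]
tool_rot: [-3.019, -0.204, -0.746]
ft_force: [-0.8, 0.2, 0.7]
grip_width: 0.003
grip_force: 0.0
```

>>> {"fn": "send_rows", "kwargs": {
  "xyz": [
    [0,0,0.5],
    [0,0,1],
    [0,0,1.5],
    [0,0,2],
    [0,0,2.5],
    [0,0,3],
    [0,0,3],
    [0,0,3],
    [0,0,3],
    [0,0,3]
  ],
  "dr": [
    [0,0,0],
    [0,0,0],
    [0,0,0],
    [0,0,0],
    [0,0,0],
    [0,0,0],
    [0,0,0],
    [0,0,0],
    [0,0,0],
    [0,0,0]
  ]
}}

```text
time: 12.95
position: [0.4918, -0.2439, 0.0592]
tool_rot: [-3.019, -0.204, -0.747]
ft_force: [-1.6, 0.2, 2.7]
grip_width: 0.004
grip_force: 1.7
```

>>> {"fn": "send_rows", "kwargs": {
  "xyz": [
    [0,0,0.5],
    [0,0,1],
    [0,0,1.5],
    [0,0,2],
    [0,0,2.5],
    [0,0,3],
    [0,0,3],
    [0,0,3],
    [0,0,3],
    [0,0,3]
  ],
  "dr": [
    [0,0,0],
    [0,0,0],
    [0,0,0],
    [0,0,0],
    [0,0,0],
    [0,0,0],
    [0,0,0],
    [0,0,0],
    [0,0,0],
    [0,0,0]
  ]
}}

```text
time: 13.78
position: [0.4932, -0.2438, 0.0565]
tool_rot: [-3.019, -0.204, -0.747]
ft_force: [-1.4, 0.8, 4.2]
grip_width: 0.005
grip_force: 1.7
```

```bash
python3 -c "
from h import *
t=get_image('top')
s=get_state();f=s['ft_force'];print(f,f@RB)
r=cv2.imread('pics/top0.png')[:,:,::-1];print(np.abs(t.astype(int)-r)[155:192,295:335].mean())"
```

```text
[-1.31183049 -0.04554113  3.37802744] [ 0.42989259 -0.11640527 -3.5966213 ]
14.408558558558559
```

```bash
python3 -c "
from h import *
t=get_image('scene')
cv2.imwrite('pics/c1.png',cv2.resize(t[120:290,240:420],None,fx=3,fy=3)[:,:,::-1])"
```

```text
(no output)
```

View pics/c1.png

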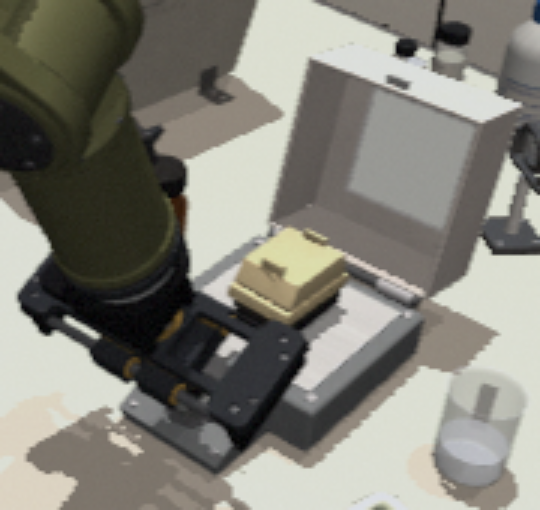

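The cover is fully open, standing behind the hinge, and the cream adaptor is on the nest. I'll retreat along the axis.

>>> {"fn": "send_rows", "kwargs": {
  "xyz": [
    [0,0,-5],
    [0,0,-15],
    [0,0,-28],
    [0,0,-40],
    [0,0,-52],
    [0,0,-64],
    [0,0,-76],
    [0,0,-88],
    [0,0,-95],
    [0,0,-100]
  ],
  "dr": [
    [0,0,0],
    [0,0,0],
    [0,0,0],
    [0,0,0],
    [0,0,0],
    [0,0,0],
    [0,0,0],
    [0,0,0],
    [0,0,0],
    [0,0,0]
  ],
  "jaw": 87
}}

```text
time: 14.72
position: [0.4467, -0.2495, 0.1457]
tool_rot: [-3.019, -0.204, -0.748]
ft_force: [-0.2, -0.3, -0.1]
grip_width: 0.681
grip_force: 0.0
```

```bash
python3 -c "
from h import *
im=get_image('scene');t=get_image('top')
s=get_state();print(s['position'],s['grip_width'])
M=Rot((0,0,-1),jdir([0,-1,0]))
go([((.5,-.243,.20),M),((*JIG[:2],.16),M),((*JIG[:2],.073),M)])
def grid(im,x,y,w,h,k):
    c=np.ascontiguousarray(cv2.resize(im[y:y+h,x:x+w],None,fx=k,fy=k,interpolation=cv2.INTER_CUBIC)[:,:,::-1])
    for i in range(x-x%10+10,x+w,10): cv2.putText(c,str(i),((i-x)*k,10),0,.35,(0,0,255),1);cv2.line(c,((i-x)*k,12),((i-x)*k,20),(0,0,255))
    for j in range(y-y%10+10,y+h,10): cv2.putText(c,str(j),(0,(j-y)*k),0,.35,(0,0,255),1);cv2.line(c,(20,(j-y)*k),(28,(j-y)*k),(0,0,255))
    return c
o=np.zeros((600,800,3),np.uint8);o[:480,:392]=grid(im,308,185,49,60,8);o[:480,400:792]=grid(t,289,145,49,60,8)
cv2.imwrite('pics/ad.png',o)"
```

```text
[ 0.44703219 -0.24956781  0.14561231] 0.7717187194564674
d [ 72.6   1.  -23.2] r [ 0.006 -0.485  0.011] 76.0 0.49
d [119.3   0.5  40. ] r [0. 0. 0.] 126.0 0.0
d [ 0.  0. 87.] r [0. 0. 0.] 87.0 0.0
```

View pics/ad.png

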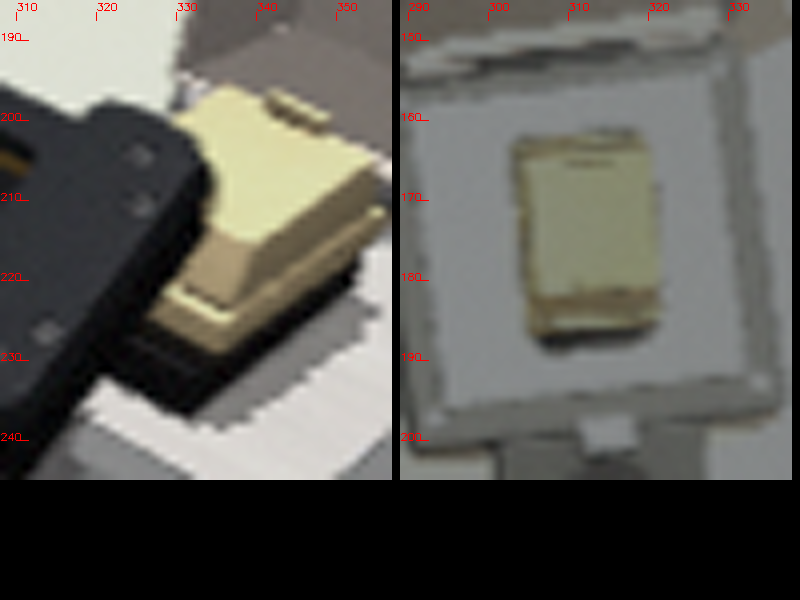

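The top view shows the adaptor's flange corners at (303,163), (320,161), (305,186) and (321.5,185). The open cover is behind it.

```bash
python3 -c "
from h import *
c=np.array([ray('top',u,.078)[:2] for u in((303.1,163.1),(320.25,161.25),(305.25,186.25),(321.5,185))])
print(c,c.mean(0)); 
d=c[:2].mean(0)-c[2:].mean(0);e=c[[0,2]].mean(0)-c[[1,3]].mean(0);print(np.hypot(*d),np.arctan2(d[1],d[0]),np.hypot(*e),np.arctan2(-e[0],e[1]))
s=proj('scene',place(JIG,[(-41,-28,80),(41,-28,80),(-41,-28,68)]));print('expect scene',s)
"
```

```text
[[ 0.65474082 -0.19622363]
 [ 0.66131725 -0.25346044]
 [ 0.57737166 -0.20314943]
 [ 0.58185691 -0.25715469]] [ 0.61882166 -0.22749704]
0.0785943321431905 0.06761391340036146 0.055895348676752804 0.09911211554526178
expect scene [[336.11922396 226.3071522 ]
 [356.22917718 210.55276178]
 [335.41262408 230.59050157]]
```

```bash
cat >> h.py <<'E'
def dn(yaw): return Rot((0,0,-1),(np.sin(yaw),-np.cos(yaw),0))
E
python3 -c "
from h import *
M=dn(.09);go([((.54,-.238,.19),M),((.6185,-.2285,.15),M),((.6185,-.2285,.073),M)])"
```

```text
d [103.6   1.2   4.5] r [-0.003 -0.485  0.044] 104.0 0.49
d [79.  -2.4 40. ] r [0. 0. 0.] 89.0 0.0
d [ 0.  0. 77.] r [0. 0. 0.] 77.0 0.0
```

>>> {"fn": "send_rows", "kwargs": {
  "xyz": [
    [10,0,0.5],
    [20,0,1],
    [31,0,1.5],
    [41,0.5,2],
    [52,0.5,2.5],
    [62,1,3],
    [73,1,3],
    [83,1,4],
    [94,1,4],
    [104,1,4.5]
  ],
  "dr": [
    [0,-0.049,0.004],
    [0,-0.097,0.009],
    [0,-0.146,0.013],
    [0,-0.194,0.018],
    [0,-0.243,0.022],
    [0,-0.291,0.026],
    [0,-0.34,0.031],
    [0,-0.388,0.035],
    [0,-0.437,0.04],
    [0,-0.485,0.044]
  ]
}}

```text
time: 15.65
position: [0.541, -0.2367, 0.1885]
tool_rot: [-3.135, -0.144, 0.007]
ft_force: [-0.5, 0.4, 0.6]
grip_width: 0.999
grip_force: 0.0
```

>>> {"fn": "send_rows", "kwargs": {
  "xyz": [
    [11,0,0],
    [22,-1,0],
    [33,-1,5],
    [44,-1,12],
    [55,-2,18],
    [66,-2,24],
    [74,-2,30],
    [79,-2,36],
    [79,-2,40],
    [79,-2,40]
  ],
  "dr": [
    [0,0,0],
    [0,0,0],
    [0,0,0],
    [0,0,0],
    [0,0,0],
    [0,0,0],
    [0,0,0],
    [0,0,0],
    [0,0,0],
    [0,0,0]
  ]
}}

```text
time: 16.48
position: [0.618, -0.228, 0.1478]
tool_rot: [-3.135, -0.143, 0.005]
ft_force: [0.1, 0.1, -1.1]
grip_width: 1.003
grip_force: 0.0
```

```bash
python3 -c "
from h import *
get_image('top')
s=get_state();print(s['position'],s['joint_positions'].round(2),s['ft_force'],s['grip_width'])
go([((.6185,-.2285,.073),dn(.09))])"
```

```text
[ 0.61799499 -0.22829166  0.14854561] [ 0.08  0.4   0.31  1.55 -0.13  1.21 -1.07] [-0.40108997 -0.35072317  0.49248775] 1.0033676028239469
d [ 0.7  0.5 75.5] r [-0.003  0.002  0.001] 76.0 0.0
```

>>> {"fn": "send_rows", "kwargs": {
  "xyz": [
    [0,0,10],
    [0,0,20],
    [0,0,30],
    [0,0,40],
    [0,0,50],
    [0,0,58],
    [0,0,65],
    [0,0,71],
    [0,0,75],
    [0,0,75]
  ],
  "dr": [
    [0,0,0],
    [0,0,0],
    [0,0,0],
    [0,0,0],
    [0,0,0],
    [0,0,0],
    [0,0,0],
    [0,0,0],
    [0,0,0],
    [0,0,0]
  ]
}}

```text
time: 17.37
position: [0.6182, -0.2277, 0.0732]
tool_rot: [-3.135, -0.143, 0.004]
ft_force: [-0.2, 0.0, -0.5]
grip_width: 1.004
grip_force: 0.0
```

>>> {"fn": "send_rows", "kwargs": {
  "xyz": [
    [0,0,0],
    [0,0,0],
    [0,0,0],
    [0,0,0],
    [0,0,0],
    [0,0,0],
    [0,0,0],
    [0,0,0],
    [0,0,0],
    [0,0,0]
  ],
  "dr": [
    [0,0,0],
    [0,0,0],
    [0,0,0],
    [0,0,0],
    [0,0,0],
    [0,0,0],
    [0,0,0],
    [0,0,0],
    [0,0,0],
    [0,0,0]
  ],
  "jaw": 45,
  "grip_force": 12
}}

```text
time: 18.2
position: [0.6188, -0.2278, 0.0745]
tool_rot: [-3.135, -0.143, 0.001]
ft_force: [0.1, 0.3, 2.3]
grip_width: 0.634
grip_force: 12.0
```

Adaptor gripped (55 mm wide, 12 N). I'll lift it straight up.

>>> {"fn": "send_rows", "kwargs": {
  "xyz": [
    [0,0,-3],
    [0,0,-8],
    [0,0,-16],
    [0,0,-28],
    [0,0,-44],
    [0,0,-64],
    [0,0,-86],
    [0,0,-108],
    [0,0,-130],
    [0,0,-150]
  ],
  "dr": [
    [0,0,0],
    [0,0,0],
    [0,0,0],
    [0,0,0],
    [0,0,0],
    [0,0,0],
    [0,0,0],
    [0,0,0],
    [0,0,0],
    [0,0,0]
  ]
}}

```text
time: 19.03
position: [0.6191, -0.2286, 0.2272]
tool_rot: [-3.136, -0.143, -0.002]
ft_force: [0.8, 0.1, -1.0]
grip_width: 0.634
grip_force: 12.0
```

```bash
python3 -c "
from h import *
get_image('top')
s=get_state();print(s['position'],s['ft_force'],s['grip_width'],s['grip_force'])
go([((.48,-.1,.24),dn(.09)),((.48,.1,.24),dn(.09)),((.505,.2308,.2),dn(.09))])"
```

```text
[ 0.62102447 -0.22940043  0.23200739] [ 2.03574074 -0.38908574  2.81989973] 0.6304289846609556 11.998802771558985
d [-128.6 -141.7   -9. ] r [ 0.    -0.008  0.001] 192.0 0.01
d [  18.  -199.2    0. ] r [0. 0. 0.] 200.0 0.0
d [  36.7 -128.    40. ] r [0. 0. 0.] 139.0 0.0
```

>>> {"fn": "send_rows", "kwargs": {
  "xyz": [
    [-8,-7,-1],
    [-20,-20,-3],
    [-34,-36,-5],
    [-49,-53,-8],
    [-64,-70,-9],
    [-79,-87,-9],
    [-94,-104,-9],
    [-108,-120,-9],
    [-120,-132,-9],
    [-129,-142,-9]
  ],
  "dr": [
    [0,0,0],
    [0,0,0],
    [0,0,0],
    [0,0,0],
    [0,0,0],
    [0,0,0],
    [0,0,0],
    [0,0,0],
    [0,0,0],
    [0,0,0]
  ]
}}

```text
time: 19.92
position: [0.4764, -0.0978, 0.2346]
tool_rot: [-3.135, -0.144, -0.0]
ft_force: [-0.1, -0.2, -1.5]
grip_width: 0.63
grip_force: 12.0
```

>>> {"fn": "send_rows", "kwargs": {
  "xyz": [
    [1,-12,0],
    [3,-30,0],
    [5,-52,0],
    [7,-74,0],
    [9,-98,0],
    [11,-122,0],
    [13,-146,0],
    [15,-168,0],
    [17,-186,0],
    [18,-199,0]
  ],
  "dr": [
    [0,0,0],
    [0,0,0],
    [0,0,0],
    [0,0,0],
    [0,0,0],
    [0,0,0],
    [0,0,0],
    [0,0,0],
    [0,0,0],
    [0,0,0]
  ]
}}

```text
time: 20.75
position: [0.4771, 0.1032, 0.2352]
tool_rot: [-3.134, -0.146, -0.001]
ft_force: [0.7, -0.1, -1.4]
grip_width: 0.632
grip_force: 12.0
```

>>> {"fn": "send_rows", "kwargs": {
  "xyz": [
    [2,-8,2],
    [6,-20,6],
    [10,-36,10],
    [15,-52,15],
    [20,-70,20],
    [25,-87,25],
    [30,-103,30],
    [34,-116,36],
    [37,-124,40],
    [37,-128,40]
  ],
  "dr": [
    [0,0,0],
    [0,0,0],
    [0,0,0],
    [0,0,0],
    [0,0,0],
    [0,0,0],
    [0,0,0],
    [0,0,0],
    [0,0,0],
    [0,0,0]
  ]
}}

```text
time: 21.58
position: [0.5022, 0.2328, 0.1934]
tool_rot: [-3.136, -0.144, 0.004]
ft_force: [0.6, 0.4, -1.3]
grip_width: 0.626
grip_force: 12.0
```

```bash
python3 -c "
from h import *
get_image('top');t=get_image('scene')
s=get_state();print(s['position'],s['joint_positions'].round(2),s['ft_force'],s['grip_width'],s['grip_force'])
go([((.505,.2308,.03),dn(.09))])
cv2.imwrite('pics/pd.png',cv2.resize(t[40:290,90:420],None,fx=2,fy=2)[:,:,::-1])"
```

```text
[0.50227385 0.2321856  0.19446692] [-0.41  0.15 -0.08  1.75  0.01  1.24 -1.97] [ 0.71202234 -0.6820051   0.09510666] 0.6296629876359514 11.999000140931457
d [  2.9   2.1 164.5] r [-0.003  0.002  0.002] 164.0 0.0
```

View pics/pd.png

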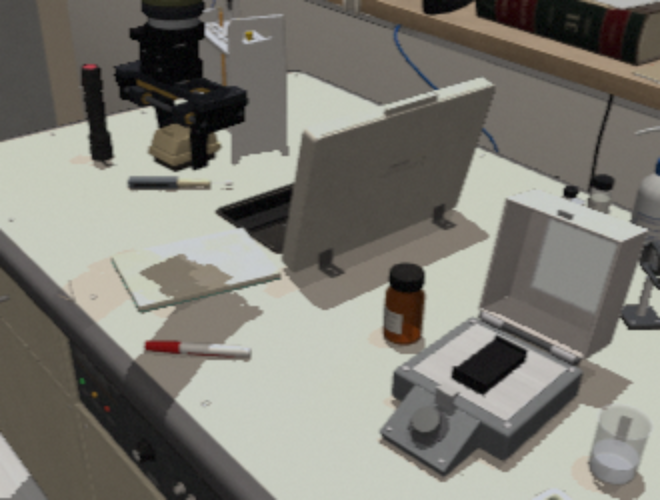

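The adaptor hangs level over the pad, and the cover, bottle and beaker are undisturbed. I'll lower it now.

>>> {"fn": "send_rows", "kwargs": {
  "xyz": [
    [0,0,8],
    [1,1,22],
    [1,1,38],
    [2,1,56],
    [2,2,74],
    [3,2,92],
    [3,2,110],
    [3,2,128],
    [3,2,142],
    [3,2,152]
  ],
  "dr": [
    [0,0,0],
    [0,0,0],
    [0,0,0],
    [0,0,0],
    [0,0,0],
    [0,0,0],
    [0,0,0],
    [0,0,0],
    [0,0,0],
    [0,0,0]
  ]
}}

```text
time: 22.52
position: [0.5049, 0.2291, 0.0412]
tool_rot: [-3.137, -0.14, 0.004]
ft_force: [0.0, -0.2, -0.8]
grip_width: 0.63
grip_force: 12.0
```

>>> {"fn": "send_rows", "kwargs": {
  "xyz": [
    [0,0,1],
    [0,0,2],
    [0,0,3.5],
    [0,0,5],
    [0,0,6],
    [0,0,7],
    [0,0,8],
    [0,0,9],
    [0,0,9.5],
    [0,0,9.5]
  ],
  "dr": [
    [0,0,0],
    [0,0,0],
    [0,0,0],
    [0,0,0],
    [0,0,0],
    [0,0,0],
    [0,0,0],
    [0,0,0],
    [0,0,0],
    [0,0,0]
  ]
}}

```text
time: 23.35
position: [0.5054, 0.2308, 0.0332]
tool_rot: [-3.135, -0.143, 0.002]
ft_force: [-0.1, -0.4, -0.9]
grip_width: 0.631
grip_force: 12.0
```

Now I'll lower in small steps until it touches.

>>> {"fn": "send_rows", "kwargs": {
  "xyz": [
    [0,0,0.5],
    [0,0,1],
    [0,0,1.5],
    [0,0,2],
    [0,0,2.5],
    [0,0,3],
    [0,0,3.5],
    [0,0,4],
    [0,0,4],
    [0,0,4]
  ],
  "dr": [
    [0,0,0],
    [0,0,0],
    [0,0,0],
    [0,0,0],
    [0,0,0],
    [0,0,0],
    [0,0,0],
    [0,0,0],
    [0,0,0],
    [0,0,0]
  ]
}}

```text
time: 24.18
position: [0.5054, 0.2308, 0.0293]
tool_rot: [-3.135, -0.143, 0.002]
ft_force: [1.0, -0.3, -1.9]
grip_width: 0.627
grip_force: 12.0
```

>>> {"fn": "send_rows", "kwargs": {
  "xyz": [
    [0,0,0.5],
    [0,0,1],
    [0,0,1.5],
    [0,0,2],
    [0,0,2],
    [0,0,2],
    [0,0,2],
    [0,0,2],
    [0,0,2],
    [0,0,2]
  ],
  "dr": [
    [0,0,0],
    [0,0,0],
    [0,0,0],
    [0,0,0],
    [0,0,0],
    [0,0,0],
    [0,0,0],
    [0,0,0],
    [0,0,0],
    [0,0,0]
  ]
}}

```text
time: 25.02
position: [0.5055, 0.2308, 0.0276]
tool_rot: [-3.135, -0.143, 0.001]
ft_force: [-1.5, -1.2, 4.2]
grip_width: 0.63
grip_force: 14.9
```

Touchdown (about 5 N). I'll open and retreat upward.

>>> {"fn": "send_rows", "kwargs": {
  "xyz": [
    [0,0,0],
    [0,0,0],
    [0,0,0],
    [0,0,0],
    [0,0,0],
    [0,0,0],
    [0,0,0],
    [0,0,0],
    [0,0,0],
    [0,0,0]
  ],
  "dr": [
    [0,0,0],
    [0,0,0],
    [0,0,0],
    [0,0,0],
    [0,0,0],
    [0,0,0],
    [0,0,0],
    [0,0,0],
    [0,0,0],
    [0,0,0]
  ],
  "jaw": 87
}}

```text
time: 25.85
position: [0.5059, 0.2314, 0.0277]
tool_rot: [-3.134, -0.143, -0.0]
ft_force: [0.1, 4.1, 4.2]
grip_width: 0.998
grip_force: 2.6
```

>>> {"fn": "send_rows", "kwargs": {
  "xyz": [
    [0,0,-5],
    [0,0,-14],
    [0,0,-28],
    [0,0,-44],
    [0,0,-62],
    [0,0,-82],
    [0,0,-102],
    [0,0,-120],
    [0,0,-132],
    [0,0,-140]
  ],
  "dr": [
    [0,0,0],
    [0,0,0],
    [0,0,0],
    [0,0,0],
    [0,0,0],
    [0,0,0],
    [0,0,0],
    [0,0,0],
    [0,0,0],
    [0,0,0]
  ]
}}

```text
time: 26.68
position: [0.506, 0.2298, 0.1688]
tool_rot: [-3.136, -0.142, -0.0]
ft_force: [-1.0, 1.2, 0.2]
grip_width: 0.997
grip_force: 0.0
```

```bash
python3 -c "
from h import *
t=get_image('scene')
s=get_state();print(s['position'],s['ft_force'],s['grip_width'],s['time'])
cv2.imwrite('pics/end.png',cv2.resize(t[70:290,130:430],None,fx=2,fy=2)[:,:,::-1])"
```

```text
[0.50648591 0.23021324 0.16974195] [ 1.10057374 -0.55286249  0.83314461] 0.9985347765484124 26.7333
```

View pics/end.png

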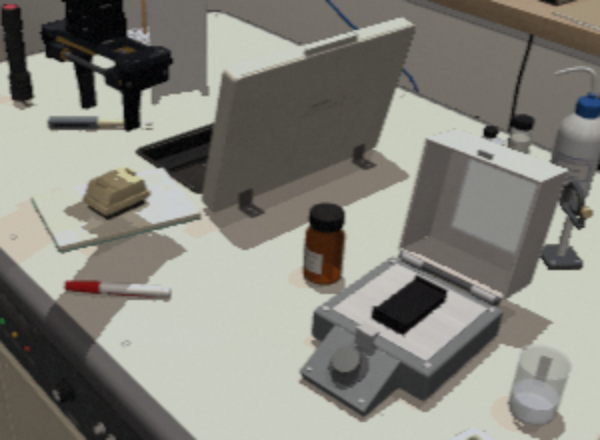

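The adaptor stands upright in the middle of the pad, the cover is open and the gripper is clear.

```bash
python3 -c "
from bench import *
print(close_job())"
```

```text
the job is handed in; nothing more can be done
None
```

The button press sprang the cover fully open, and the adaptor now stands upright in the middle of the writing pad with the gripper clear. I handed the job in at about 27 s; `close_job()` gave no verdict.

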